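# Release the ratchet pawl and lower the hold-down arm onto the board

### The job

Clamp the loose board on the bench for sanding, using the ratchet hold-down beside it. Press the thumb tab of its pawl right down, so that the nose lifts well clear of the ratchet teeth and stays there, and then push the raised arm down until its rubber foot rests on the board. Do not force the arm while the pawl still holds it, do not shift the board or disturb the other things, leave the pawl free, and finish clear of everything.

Things in the scene. Friction and masses are not known exactly. Their poses are not given: they have to be found in the camera images.
- clamp: Ratchet hold-down, grey and bare steel, fixed to the bench. Origin on the bench below the arm's hinge; x points level the way the arm points (to the board), z up. Base plate x -150 to +40, 90 wide, 10 thick (mm). Arm hinge: y axis at height 85. Cheeks 43 wide over all, 100 high at the hinge, 155 high at x -55 for the pawl. Between them a 4-tooth wheel turns with the arm (tips 60 from the hinge).
- hold_arm (a joint): Arm angle, rad. 0 = fully raised, 0.768 above level; growing = down; 0.768 = level, foot on the 30 mm board (0.85 is the limit without a board). Starts at 0 to 0.11. With the pawl engaged a tooth stops it at about 0.15. With the pawl free it turns against steady friction (0.9 N m, 3 to 6 N at the grip) and stays where it is left; it does not fall.
- pawl (a joint): Pawl angle, rad. 0 = nose fully between the teeth (starts at 0 to 0.04); growing = thumb tab pressed down, nose lifted; clear of the teeth from about 0.2; stop at 0.40. Stiff pivot (0.3 N m, about 5 N on the tab): it stays where it is left and does not spring back.
- tab_top (a point): Centre of the top face of the pawl's thumb tab: bare steel plate 34 (along clamp x) by 40 by 6 mm at the pawl's tail, on the side away from the arm. At pawl 0 it is at x -116 mm, height 156 mm in the clamp's frame; the pawl's pivot is at x -55, height 140 mm. At the stop it has sunk about 25 mm.
- grip_top (a point): Centre of the top face of the black plastic grip at the arm's end, where the hand pushes: the grip is 60 mm long, 36 mm wide and 20 mm thick. The point lies 155 mm from the hinge along the arm and 10 mm above the arm's centre line. With the arm level it is at x 155 mm, height 95 mm in the clamp's frame.
- foot_under (a point): Centre of the underside of the round rubber foot (36 mm across) under the arm, 95 mm from the hinge along the arm and 55 mm below its centre line.
- board: Loose wooden board, 90 by 280 by 30 mm, 0.5 kg, lying flat on the bench under the foot; its long side (its y axis) runs across the clamp. Origin at the centre of its underside.
- glue: Bystander: glue bottle standing upright, 60 mm across, 120 mm tall. Origin at the centre of its underside.
- sander: Bystander: palm sander standing on its 120 mm round pad, 130 mm tall, with a dust stub on one side. Origin at the centre of its underside.
- jar: Bystander: small jar with a steel lid, 64 mm across, 75 mm tall. Origin at the centre of its underside.

How it is judged (in metres and radians):
On the way, in this order (a step that is already met when the one before it is completed fails the run):
1. the pawl is pressed free of the teeth while the arm is still up (value of joint pawl above 0.26 rad and value of joint hold_arm below 0.22 rad), for 0.1 s.
2. the arm is pushed down past the teeth until its foot is on the board (value of joint pawl above 0.2 rad and value of joint hold_arm above 0.735 rad), for 0.2 s.
At the end, for the whole second after the job is handed in: The pawl is still free (above 0.2 rad), the arm is down (0.735 to 0.81 rad) and at rest with its foot bearing on the board (contact force above 0.3 N), the board lies still within 15 mm of where it started, and the bystanders are within 20 mm of where they started (all of step 2 and contact force between hold_arm and board above 0.3 N and value of joint hold_arm below 0.81 rad and velocity of joint hold_arm between -0.05 and 0.05 rad/s and distance of board from where it was at the start of the episode below 0.015 m and linear speed of board below 0.02 m/s and distance of each of glue, sander, jar from where it was at the start of the episode below 0.02 m); the robot touches nothing.
It fails at once if the arm is forced past the teeth while the pawl is engaged (value of joint pawl below 0.15 rad and value of joint hold_arm above 0.25 rad).
It fails at once if the board is shifted, lifted or carried (more than 25 mm) (distance of board from where it was at the start of the episode above 0.025 m).
It fails at once if the arm is rammed into the board (more than 120 N) (contact force between hold_arm and board above 120 N).
It fails at once if a bystander is moved, lifted or knocked (more than 20 mm or tilted 0.4 rad) (distance of any of glue, sander, jar from where it was at the start of the episode above 0.02 m or angle between any of glue, sander, jar's own z axis and vertical above 0.4 rad).
It also fails if it takes over 43 s, if anything falls off the work surface, if the arm or the gripper's body presses on something with over 40 N, if the wrist force passes 120 N, or if a joint passes its speed limit or range.

### The arm

A 6-joint arm with a two-finger parallel gripper is mounted at the origin on the work surface. World frame = base frame: x ahead of the robot, y to its left, z up, the work surface at z = 0. Lengths are in m, angles in degrees, forces in N, time in s.
With the tool pointing down it reaches from about 0.375 to 0.9 m from the base axis. Payload 3.1 kg.
Tool frame: the origin (TCP) lies between the finger pads; the fingertips stand 22 mm ahead of it and the grasp point (between the pads) lies 3 mm ahead of it; y points along the fingers, x is the direction in which the jaws open and shut, and the axes are right-handed (so a half turn about y gives the same grasp; the last joint's range is limited). The gripper opens to 87 mm and grips with 3 to 60 N. Pads are 19 mm wide; open, the fingers measure 117 mm over their backs; the gripper's body (75 mm by 190 mm) begins 51 mm behind the grasp point.
Start: joints at [57.84, 30.224, 82.088, -0, 67.689, -10.227], TCP at [0.233, 0.58, 0.245] pointing down, gripper open.
Joint ranges: [-176.69, 176.69], [-43.24, 126.21], [12.49, 139.97], [-82, 262], [0, 151.66], [-163.58, 163.58]. Speed limits (degrees/s): [159.86, 159.86, 180, 180, 180, 180].

### API

Orientations are given as a 3x3 rotation matrix whose columns are the frame's x, y, z axes.
In Python, from rig import bot, imaging, workorder gives the robot as it stands. The module is installed in compiled form; this text tells all that it offers.
- The arm moves only by the tool drive_tool, never from a script. Its argument "commands" is a list of rows, each an object of numbers: "dx", "dy", "dz": the shift along the tool's x, y, z normalised to -1 to 1, where 1 is 4 cm; "wx", "wy", "wz": the turn, a rotation vector about the tool's x, y, z normalised to -1 to 1, where 1 is pi/2 rad; "grip": the finger opening in mm, from 0 to 87. In form: [{"dx": .., "dy": .., "dz": .., "wx": .., "wy": .., "wz": .., "grip": ..}, ...]. A call has 1 to 8 rows; each row shifts and turns the commanded pose from where the row before left it, along the tool's axes as they then stand; what a row does not reach is not made up. A row lasts 1/8 s, in which the tool goes at most 62.5 mm and 10.7 degrees, less where a joint would pass 70% of its speed; a pose out of reach is approached as far as the arm can. A call with a number of a shift or a turn outside -1 to 1 is refused whole. A call with a gripper value outside its range is refused whole. The fingers move at their own pace and stop on an object; the grip force is fixed at half the most. Time passes only in rows, so rows that do not move let the fingers close. It gives the time, the measured TCP pose, the force and the opening at its end, in the units of the state.
- bot.read_state(): the state, without advancing time (a new reading comes with each control period).
- imaging.capture(name): name is "scene" or "top"; returns (picture, depth): 400x640x3 uint8, red, green, blue; 400x640 float32, m along the optical axis (not along the pixel's ray), 0 where there is no reading.
- imaging.get_calibration(name): a dict with "mtx" (3x3 intrinsics, pixels), "world_to_cam" (4x4, takes a point from world to camera coordinates). Camera axes: x right, y down, z forward; pixel columns grow to the right and rows downward; lengths in m; the calibration is good to about 2 mm. A picture is of the moment at which its call begins. get_calibration takes no time and is no camera call.
- workorder.hand_in(): hands the job in, once; it reports no verdict.
The state is a dict: "time_s": time; "joint_positions": joint angles; "qvel": joint speeds; "tau": joint torques, N m; "position": TCP position; "tcp_rot": TCP orientation; "force": force on the tool from outside, world axes, zero at the start; "moment": the same for the moment, N m; "opening": opening from 0.0 (shut) to 1.0 (fully open).
Only numpy, scipy, OpenCV 4.12 (cv2) and the standard library are available. Lean on these libraries where they do the work, as an engineer would, in place of code of your own. Each camera call takes 0.05 s, during which the arm holds its last target. There are 200 camera calls.

## Working session

There is one attempt and no reset: what is moved stays moved. The work goes in short steps, Python scripts to look and compute and a tool call to move; the robot and the scene stay as the last step left them, time stands still between calls to the robot, and variables do not carry over. Pictures are saved under pics/ and viewed, on a budget of 10 in all, crops included, one or two more only if the job needs it, and the job is handed in when it is done.

Besides the shell and the picture viewer there is one more tool, called after "Request:" as name([rows], argument=value, ...), one row to a line, values as JSON. drive_tool: Moves the arm, as the interface text tells. Its arguments: {"type":"object","properties":{"commands":{"type":"array"}},"required":["commands"]}

```bash
mkdir -p pics
python3 - <<'E'
from rig import bot, imaging
import cv2, numpy as np
for n in("scene","top"):
    p,d=imaging.capture(n); c=imaging.get_calibration(n)
    np.savez(n,p=p,d=d,K=c["mtx"],T=c["world_to_cam"])
    cv2.imwrite(f"pics/{n}1.png",p[:,:,::-1])
    print(n,np.linalg.inv(c["world_to_cam"]).round(3).tolist())
s=bot.read_state();print(s["time_s"],s["position"],s["tcp_rot"],s["force"],s["opening"])
E
```

```text
scene [[0.697, 0.498, -0.516, 1.226], [0.717, -0.501, 0.485, -0.565], [-0.017, -0.708, -0.706, 0.991], [0.0, 0.0, 0.0, 1.0]]
top [[-0.008, -0.996, 0.09, 0.532], [-1.0, 0.008, -0.005, 0.014], [0.004, -0.09, -0.996, 1.127], [0.0, 0.0, 0.0, 1.0]]
0.1 [0.23308316 0.57923247 0.24364373] [[ 3.73503525e-01 -1.03755207e-03 -9.27628180e-01]
 [ 9.27626661e-01 -1.70965504e-03  3.73504826e-01]
 [-1.97345490e-03 -9.99998000e-01  3.23898778e-04]] [ 0.58331288 -0.25043198 -0.30397138] 1.000268831893654
```

View pics/scene1.png

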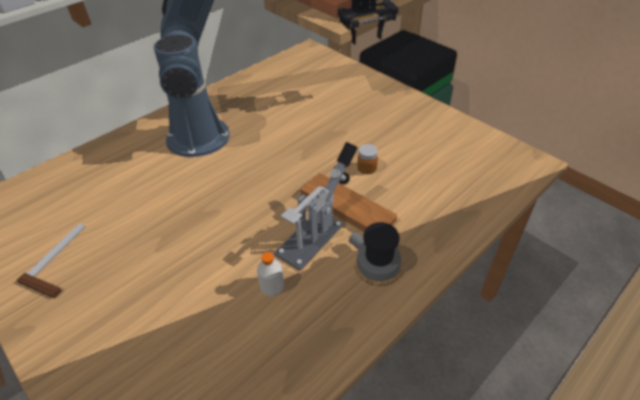

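View pics/top1.png

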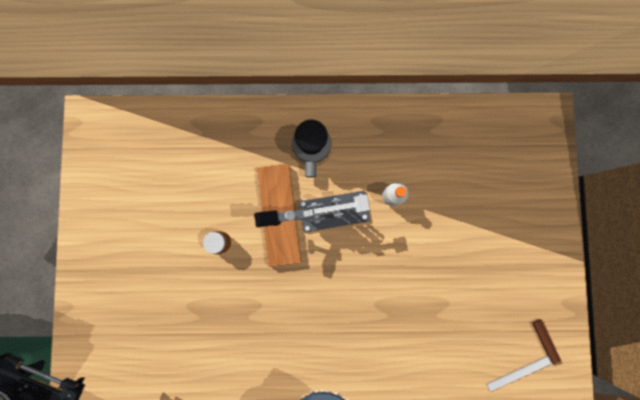

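The scene view shows the clamp with its tab near (293,213) and its grip near (347,154). In the top view the tab is at about (362,203), the grip (266,219), the board centre (278,216), the glue (397,192), the sander (311,145) and the jar (215,242).

```bash
cat > h.py <<'E'
import numpy as np
def cloud(n,f=None):
    z=np.load(f or n+".npz"); d=z["d"]; v,u=np.indices(d.shape)
    K=z["K"]; T=np.linalg.inv(z["T"])
    c=np.stack([(u-K[0,2])/K[0,0]*d,(v-K[1,2])/K[1,1]*d,d],-1)
    w=c@T[:3,:3].T+T[:3,3]; w[d==0]=np.nan
    return w,z["p"]
E
python3 - <<'E'
from h import *
import cv2
w,p=cloud("top"); r=lambda a:np.round(a,4).tolist()
# base plate/clamp outline & board
def box(u0,u1,v0,v1): return w[v0:v1,u0:u1].reshape(-1,3),p[v0:v1,u0:u1].reshape(-1,3).astype(int)
def show(n,q): print(n,len(q),"med",r(np.median(q,0)),"min",r(q.min(0)),"max",r(q.max(0)))
q,c=box(295,375,185,240); show("tab",q[(q[:,2]>.135)&(q[:,2]<.17)]) 
t=q[q[:,2]>.145]; show("z>.145",t)
print(cv2.minAreaRect(t[:,:2].astype(np.float32)*1000))
pl=q[(q[:,2]>.005)&(q[:,2]<.016)]; show("plate",pl); print(cv2.minAreaRect(pl[:,:2].astype(np.float32)*1000))
q,c=box(250,305,160,270); b=q[(q[:,2]>.022)&(q[:,2]<.036)]; show("board",b); print(cv2.minAreaRect(b[:,:2].astype(np.float32)*1000))
g=q[(q[:,2]>.12)]; show("grip",g)
gg=q[(c.sum(1)<120)&(q[:,2]>.1)]; show("gripblack",gg);print(cv2.minAreaRect(gg[:,:2].astype(np.float32)*1000))
for n,bx in dict(jar=(195,235,225,260),glue=(380,412,178,208),sander=(285,335,115,182)).items():
    q,c=box(*bx); show(n,q[q[:,2]>.03])
# print profile along clamp axis
for u in range(256,375,6):
    col=w[190:232,u]; k=np.nanargmax(col[:,2]); print(u,190+k,r(col[k]))
E
```

```text
tab 567 med [0.6011, -0.05, 0.1555] min [0.5729, -0.117, 0.1351] max [0.6306, 0.0675, 0.1615]
z>.145 493 med [0.6031, -0.0695, 0.1558] min [0.5766, -0.117, 0.145] max [0.6306, 0.0171, 0.1615]
((601.5332641601562, -49.250404357910156), (48.26606750488281, 134.95166015625), 5.5340962409973145)
plate 1260 med [0.5884, -0.0428, 0.0104] min [0.5203, -0.1522, 0.005] max [0.6753, 0.0745, 0.0159]
((597.7723388671875, -37.105369567871094), (225.55990600585938, 154.61227416992188), 87.75264739990234)
board 2820 med [0.6057, 0.1179, 0.0307] min [0.4481, 0.0474, 0.023] max [0.7431, 0.1779, 0.036]
((595.3330688476562, 99.3268814086914), (284.4344482421875, 133.13963317871094), 5.909468173980713)
grip 600 med [0.5777, 0.1154, 0.1827] min [0.5524, 0.0452, 0.1202] max [0.5965, 0.161, 0.2123]
gripblack 289 med [0.5731, 0.1306, 0.1974] min [0.5567, 0.1044, 0.1731] max [0.5908, 0.1572, 0.2123]
((572.2657470703125, 130.83609008789062), (32.98341751098633, 49.1574592590332), 10.676225662231445)
jar 476 med [0.5161, 0.2808, 0.0748] min [0.4858, 0.2557, 0.0302] max [0.5457, 0.3149, 0.0814]
glue 442 med [0.639, -0.1959, 0.0848] min [0.6136, -0.2338, 0.0314] max [0.6731, -0.1739, 0.125]
sander 1555 med [0.7713, 0.0283, 0.1268] min [0.6838, -0.0261, 0.0301] max [0.8333, 0.1012, 0.1367]
256 214 [0.5825, 0.1546, 0.2089]
262 220 [0.5683, 0.1406, 0.2089]
268 223 [0.5616, 0.1279, 0.198]
274 223 [0.5618, 0.115, 0.1869]
280 219 [0.5719, 0.1021, 0.1717]
286 214 [0.5843, 0.0881, 0.1644]
292 217 [0.5771, 0.0737, 0.1591]
298 211 [0.5931, 0.06, 0.1364]
304 211 [0.5937, 0.0452, 0.1247]
310 211 [0.5924, 0.0296, 0.1438]
316 209 [0.5963, 0.0145, 0.1594]
322 212 [0.5887, -0.0002, 0.1596]
328 210 [0.5936, -0.015, 0.1586]
334 201 [0.6159, -0.0301, 0.1576]
340 207 [0.6008, -0.0447, 0.159]
346 204 [0.608, -0.0595, 0.1601]
352 206 [0.6029, -0.0743, 0.16]
358 205 [0.6052, -0.089, 0.161]
364 200 [0.6177, -0.1045, 0.1576]
370 219 [0.5764, -0.1384, 0.0103]
```

Request:
drive_tool([
  {"wy":0.111,"dy":-0.15,"grip":0},
  {"wy":0.111,"dy":-0.15,"grip":0},
  {"wy":0.111,"dy":-0.1,"grip":0},
  {"wy":0.111,"grip":0},
  {"wy":0.111,"grip":0},
  {"wy":0.111,"grip":0},
  {"dx":0.35,"dz":-0.9,"grip":0},
  {"dx":0.35,"dz":-0.9,"grip":0},
])

```text
schema error: expected keys dx, dy, dz, wx, wy, wz, grip
```

Request:
drive_tool([
  {"dx":0.35,"dz":-0.9,"grip":0},
  {"dx":0.35,"dz":-0.9,"grip":0},
  {"dx":0.35,"dz":-0.9,"grip":0},
  {"dx":0.35,"dz":-0.9,"grip":0},
  {"dx":0.35,"dz":-0.9,"grip":0},
  {"dx":0.35,"dz":-0.9,"grip":0},
  {"dx":0.35,"dz":-0.9,"grip":0},
  {"dx":0.35,"dz":-0.9,"grip":0},
])

```text
schema error: expected keys dx, dy, dz, wx, wy, wz, grip
```

All keys are required, so I'll write full rows.

Request:
drive_tool([
  {"dx":0,"dy":-0.15,"dz":0,"wx":0,"wy":0.111,"wz":0,"grip":0},
  {"dx":0,"dy":-0.15,"dz":0,"wx":0,"wy":0.111,"wz":0,"grip":0},
  {"dx":0,"dy":-0.1,"dz":0,"wx":0,"wy":0.111,"wz":0,"grip":0},
  {"dx":0,"dy":0,"dz":0,"wx":0,"wy":0.111,"wz":0,"grip":0},
  {"dx":0,"dy":0,"dz":0,"wx":0,"wy":0.111,"wz":0,"grip":0},
  {"dx":0,"dy":0,"dz":0,"wx":0,"wy":0.111,"wz":0,"grip":0},
  {"dx":0.35,"dy":0,"dz":-0.9,"wx":0,"wy":0,"wz":0,"grip":0},
  {"dx":0.35,"dy":0,"dz":-0.9,"wx":0,"wy":0,"wz":0,"grip":0},
])

```text
time_s: 1.1
position: [0.2712, 0.5116, 0.2599]
tcp_rot: [[0.99, -0.001, -0.143], [0.143, -0.001, 0.99], [-0.001, -1.0, -0.001]]
force: [0.3, -0.8, -0.2]
opening: 0.173
```

Request:
drive_tool([
  {"dx":0.35,"dy":0,"dz":-0.9,"wx":0,"wy":0,"wz":0,"grip":0},
  {"dx":0.35,"dy":0,"dz":-0.9,"wx":0,"wy":0,"wz":0,"grip":0},
  {"dx":0.35,"dy":0,"dz":-0.9,"wx":0,"wy":0,"wz":0,"grip":0},
  {"dx":0.35,"dy":0,"dz":-0.9,"wx":0,"wy":0,"wz":0,"grip":0},
  {"dx":0.35,"dy":0,"dz":-0.9,"wx":0,"wy":0,"wz":0,"grip":0},
  {"dx":0.35,"dy":0,"dz":-0.9,"wx":0,"wy":0,"wz":0,"grip":0},
  {"dx":0.35,"dy":0,"dz":-0.9,"wx":0,"wy":0,"wz":0,"grip":0},
  {"dx":0.35,"dy":0,"dz":-0.9,"wx":0,"wy":0,"wz":0,"grip":0},
])

```text
time_s: 2.1
position: [0.4231, 0.242, 0.2603]
tcp_rot: [[0.99, -0.001, -0.141], [0.141, -0.0, 0.99], [-0.001, -1.0, -0.0]]
force: [0.3, 0.7, -0.3]
opening: 0.006
```

Request:
drive_tool([
  {"dx":0.33,"dy":0,"dz":-0.92,"wx":0,"wy":0,"wz":0,"grip":0},
  {"dx":0.33,"dy":0,"dz":-0.92,"wx":0,"wy":0,"wz":0,"grip":0},
  {"dx":0.33,"dy":0,"dz":-0.92,"wx":0,"wy":0,"wz":0,"grip":0},
  {"dx":0.33,"dy":0,"dz":-0.92,"wx":0,"wy":0,"wz":0,"grip":0},
  {"dx":0.33,"dy":0,"dz":-0.92,"wx":0,"wy":0,"wz":0,"grip":0},
  {"dx":0.33,"dy":0,"dz":-0.92,"wx":0,"wy":0,"wz":0,"grip":0},
  {"dx":0.33,"dy":0,"dz":-0.92,"wx":0,"wy":0,"wz":0,"grip":0},
  {"dx":0.33,"dy":0,"dz":-0.92,"wx":0,"wy":0,"wz":0,"grip":0},
])

```text
time_s: 3.1
position: [0.5693, -0.0345, 0.2601]
tcp_rot: [[0.99, -0.001, -0.141], [0.141, 0.0, 0.99], [-0.001, -1.0, 0.0]]
force: [0.4, -0.7, -0.1]
opening: 0.008
```

Request:
drive_tool([
  {"dx":0.33,"dy":0,"dz":-0.9,"wx":0,"wy":0,"wz":0,"grip":0},
  {"dx":0.33,"dy":0,"dz":-0.9,"wx":0,"wy":0,"wz":0,"grip":0},
  {"dx":0,"dy":0.8,"dz":0,"wx":0,"wy":0,"wz":0,"grip":0},
  {"dx":0,"dy":0.6,"dz":0,"wx":0,"wy":0,"wz":0,"grip":0},
  {"dx":0,"dy":0,"dz":0,"wx":0,"wy":0,"wz":0,"grip":0},
])

```text
time_s: 3.72
position: [0.6036, -0.1005, 0.2021]
tcp_rot: [[0.99, -0.006, -0.141], [0.141, 0.002, 0.99], [-0.005, -1.0, 0.003]]
force: [-0.4, 0.1, 0.8]
opening: 0.007
```

Run:
```python
from rig import bot, imaging
import cv2, numpy as np
for n in("scene",):
    p,d=imaging.capture(n)
    cv2.imwrite(f"pics/{n}2.png",cv2.resize(p[120:300,220:440,::-1],None,fx=3.3,fy=3.3,interpolation=cv2.INTER_CUBIC))
s=bot.read_state();print(s["time_s"],s["position"],s["force"])
```

```text
3.775 [ 0.60476581 -0.10072337  0.20368541] [-0.2619924   0.04502122 -0.04121288]
```

View pics/scene2.png

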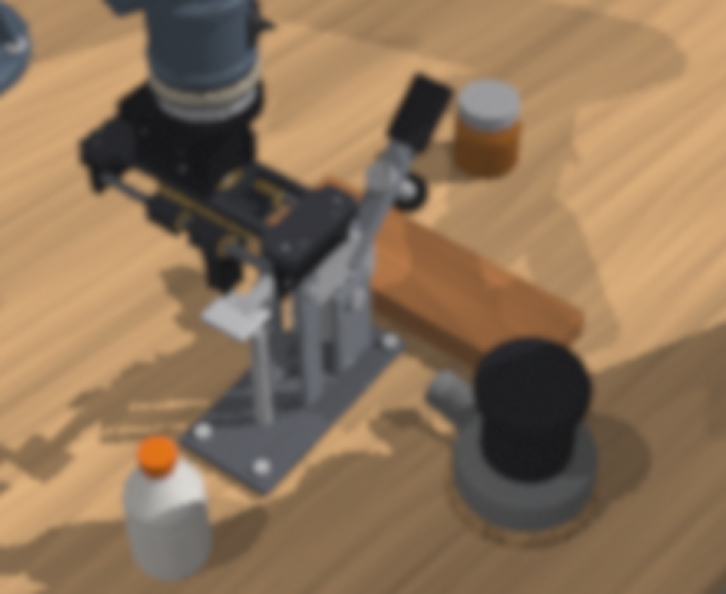

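Run:
```python
from h import *
z=np.load("scene.npz")
def pr(P):
    c=z["T"]@np.r_[P,1]; q=z["K"]@c[:3]; return ((q[:2]/q[2]-[220,120])*3.3).round(0)
for P in([.6047,-.1007,.182],[.6047,-.1007,.158],[.6047,-.117,.158]):print(pr(P))
w,p=cloud("top"); a=w[185:240,340:375].reshape(-1,3); a=a[(a[:,2]>.148)]
d=np.array([-.141,.99]);e=np.array([.99,.141])
s=(a[:,:2]-[.6047,-.1007]);print(np.c_[s@d,s@e].min(0),np.c_[s@d,s@e].max(0))
L=s@d; 
for k in np.arange(-.03,.06,.008):
    m=(L>k)&(L<k+.008); 
    if m.any(): print(k.round(3),(s@e)[m].min().round(3),(s@e)[m].max().round(3),np.median(a[m,2]).round(4))
```

```text
[226. 283.]
[228. 306.]
[211. 318.]
[-0.01579634 -0.01608594] [0.05866431 0.02594851]
-0.022 -0.011 0.024 0.1552
-0.014 -0.014 0.025 0.1558
-0.006 -0.012 0.026 0.1558
0.002 -0.014 0.025 0.1556
0.01 -0.013 0.026 0.156
0.018 -0.0 0.019 0.1553
0.026 -0.0 0.011 0.1561
0.034 -0.001 0.011 0.1559
0.042 0.0 0.011 0.1553
0.05 -0.016 0.024 0.1556
0.058 -0.015 -0.013 0.1554
```

The fingertips are over the tab at zoomed (226,283), as projected. The tab's centre is 6 mm further across, so I'll shift and press.

Request:
drive_tool([
  {"dx":0.15,"dy":0.3,"dz":-0.1,"wx":0,"wy":0,"wz":0,"grip":0},
  {"dx":0,"dy":0.25,"dz":0,"wx":0,"wy":0,"wz":0,"grip":0},
  {"dx":0,"dy":0.1,"dz":0,"wx":0,"wy":0,"wz":0,"grip":0},
  {"dx":0,"dy":0.1,"dz":0,"wx":0,"wy":0,"wz":0,"grip":0},
  {"dx":0,"dy":0.1,"dz":0,"wx":0,"wy":0,"wz":0,"grip":0},
])

```text
time_s: 4.4
position: [0.612, -0.1049, 0.1716]
tcp_rot: [[0.99, 0.001, -0.142], [0.142, -0.002, 0.99], [0.0, -1.0, -0.002]]
force: [-1.5, -3.4, 7.1]
opening: 0.006
```

Request:
drive_tool([
  {"dx":0,"dy":0.1,"dz":0,"wx":0,"wy":0,"wz":0,"grip":0},
  {"dx":0,"dy":0.1,"dz":0,"wx":0,"wy":0,"wz":0,"grip":0},
  {"dx":0,"dy":0.05,"dz":0,"wx":0,"wy":0,"wz":0,"grip":0},
  {"dx":0,"dy":0,"dz":0,"wx":0,"wy":0,"wz":0,"grip":0},
])

```text
time_s: 4.9
position: [0.6122, -0.1055, 0.1615]
tcp_rot: [[0.99, 0.001, -0.142], [0.142, -0.003, 0.99], [0.001, -1.0, -0.003]]
force: [-1.1, -4.2, 4.2]
opening: 0.006
```

Request:
drive_tool([
  {"dx":0,"dy":0.06,"dz":0,"wx":0,"wy":0,"wz":0,"grip":0},
  {"dx":0,"dy":0.05,"dz":0,"wx":0,"wy":0,"wz":0,"grip":0},
  {"dx":0,"dy":0,"dz":0,"wx":0,"wy":0,"wz":0,"grip":0},
])

```text
time_s: 5.28
position: [0.6122, -0.1052, 0.1567]
tcp_rot: [[0.99, 0.001, -0.142], [0.142, -0.002, 0.99], [0.001, -1.0, -0.002]]
force: [-2.6, -4.6, 5.1]
opening: 0.005
```

Request:
drive_tool([
  {"dx":0,"dy":-0.5,"dz":0,"wx":0,"wy":0,"wz":0,"grip":0},
  {"dx":0,"dy":-1,"dz":0,"wx":0,"wy":0,"wz":0,"grip":0},
  {"dx":0,"dy":-1,"dz":0,"wx":0,"wy":0,"wz":0,"grip":0},
  {"dx":-1,"dy":-0.3,"dz":0,"wx":0,"wy":0,"wz":0,"grip":0},
  {"dx":-1,"dy":0,"dz":1,"wx":0,"wy":0,"wz":0,"grip":0},
  {"dx":-1,"dy":0,"dz":1,"wx":0,"wy":0,"wz":0,"grip":0},
  {"dx":-1,"dy":0,"dz":1,"wx":0,"wy":0,"wz":0,"grip":0},
])

```text
time_s: 6.15
position: [0.4348, -0.006, 0.2678]
tcp_rot: [[0.99, 0.0, -0.14], [0.14, 0.002, 0.99], [0.0, -1.0, 0.002]]
force: [0.6, 1.0, 0.3]
opening: 0.007
```

Run:
```python
from rig import bot, imaging
import cv2, numpy as np
from h import *
for n in("scene","top"):
    p,d=imaging.capture(n); c=imaging.get_calibration(n)
    np.savez(n+"3",p=p,d=d,K=c["mtx"],T=c["world_to_cam"])
    b=(120,300,220,440) if n=="scene" else (110,290,180,400)
    cv2.imwrite(f"pics/{n}3.png",cv2.resize(p[b[0]:b[1],b[2]:b[3],::-1],None,fx=3.3,fy=3.3,interpolation=cv2.INTER_CUBIC))
print(bot.read_state()["time_s"],bot.read_state()["position"])
d=np.array([-.141,.99]);e=np.array([.99,.141])
for f in("top.npz","top3.npz","scene.npz","scene3.npz"):
    w,p=cloud(0,f); a=w.reshape(-1,3); s=a[:,:2]-[.612,-.105]; L=s@d;E=s@e
    c=p.reshape(-1,3).astype(int).sum(1)
    m=(abs(E)<.018)&(a[:,2]>.1)&(a[:,2]<.17)
    print(f,[(round(k,3),np.median(a[m&(L>k)&(L<k+.008),2]).round(4)) for k in np.arange(-.02,.06,.008)])
    g=(abs(E)<.04)&(L>.17)&(L<.29)&(c<120)&(a[:,2]>.1)&(a[:,2]<.225)
    print([(round(k,3),np.median(a[g&(L>k)&(L<k+.01),2]).round(4),np.median(E[g&(L>k)&(L<k+.01)]).round(4),(g&(L>k)&(L<k+.01)).sum()) for k in np.arange(.19,.28,.01)])
```

```text
6.25 [ 0.42940291 -0.00329362  0.2669798 ]
top.npz [(np.float64(-0.02), np.float64(nan)), (np.float64(-0.012), np.float64(0.1558)), (np.float64(-0.004), np.float64(0.1556)), (np.float64(0.004), np.float64(0.1561)), (np.float64(0.012), np.float64(0.156)), (np.float64(0.02), np.float64(0.1555)), (np.float64(0.028), np.float64(0.1558)), (np.float64(0.036), np.float64(0.1558)), (np.float64(0.044), np.float64(0.1558)), (np.float64(0.052), np.float64(0.1556))]
[(np.float64(0.19), np.float64(nan), np.float64(nan), np.int64(0)), (np.float64(0.2), np.float64(nan), np.float64(nan), np.int64(0)), (np.float64(0.21), np.float64(0.1784), np.float64(-0.0085), np.int64(24)), (np.float64(0.22), np.float64(0.1841), np.float64(-0.0054), np.int64(64)), (np.float64(0.23), np.float64(0.1937), np.float64(-0.0055), np.int64(62)), (np.float64(0.24), np.float64(0.202), np.float64(-0.0047), np.int64(65)), (np.float64(0.25), np.float64(0.2087), np.float64(-0.0056), np.int64(58)), (np.float64(0.26), np.float64(0.2072), np.float64(-0.0042), np.int64(16)), (np.float64(0.27), np.float64(nan), np.float64(nan), np.in
[... 2147 characters left out ...]
(0.26), np.float64(nan), np.float64(nan), np.int64(0)), (np.float64(0.27), np.float64(nan), np.float64(nan), np.int64(0)), (np.float64(0.28), np.float64(nan), np.float64(nan), np.int64(0))]
scene3.npz [(np.float64(-0.02), np.float64(0.1277)), (np.float64(-0.012), np.float64(0.1278)), (np.float64(-0.004), np.float64(0.1313)), (np.float64(0.004), np.float64(0.1338)), (np.float64(0.012), np.float64(0.1373)), (np.float64(0.02), np.float64(0.1399)), (np.float64(0.028), np.float64(0.1436)), (np.float64(0.036), np.float64(0.1475)), (np.float64(0.044), np.float64(0.1505)), (np.float64(0.052), np.float64(0.1483))]
  return _methods._mean(a, axis=axis, dtype=dtype,
  ret = ret.dtype.type(ret / rcount)
```

View pics/scene3.png

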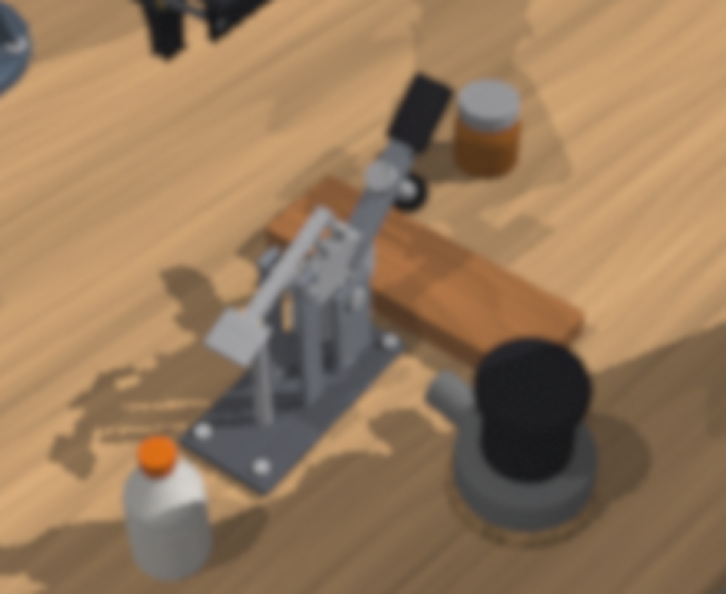

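The picture shows the tab tilted down at zoomed (237,335); its slope in depth gives a pawl angle of about 0.39 rad. The grip is still up at (420,112), and the bystanders and board haven't moved. Next I'll go above the grip.

Request:
drive_tool([
  {"dx":0.8,"dy":0,"dz":0.5,"wx":0,"wy":0,"wz":0,"grip":0},
  {"dx":0.8,"dy":0,"dz":0.5,"wx":0,"wy":0,"wz":0,"grip":0},
  {"dx":0.8,"dy":0,"dz":0.5,"wx":0,"wy":0,"wz":0,"grip":0},
  {"dx":0.8,"dy":0,"dz":0.5,"wx":0,"wy":0,"wz":0,"grip":0},
  {"dx":0.8,"dy":0,"dz":0.5,"wx":0,"wy":0,"wz":0,"grip":0},
  {"dx":0,"dy":0.4,"dz":0,"wx":0,"wy":0,"wz":0,"grip":0},
  {"dx":0,"dy":0.4,"dz":0,"wx":0,"wy":0,"wz":0,"grip":0},
  {"dx":0,"dy":0.2,"dz":0,"wx":0,"wy":0,"wz":0,"grip":0},
])

```text
time_s: 7.25
position: [0.5789, 0.1133, 0.2261]
tcp_rot: [[0.99, -0.004, -0.141], [0.141, 0.0, 0.99], [-0.004, -1.0, 0.001]]
force: [-1.2, -0.1, -0.2]
opening: 0.002
```

Request:
drive_tool([
  {"dx":-0.05,"dy":0,"dz":0.08,"wx":0,"wy":0,"wz":0,"grip":0},
  {"dx":0,"dy":0,"dz":0,"wx":0,"wy":0,"wz":0,"grip":0},
])

```text
time_s: 7.5
position: [0.5781, 0.1166, 0.2286]
tcp_rot: [[0.99, 0.0, -0.141], [0.141, 0.0, 0.99], [0.0, -1.0, 0.0]]
force: [0.5, -0.4, 0.5]
opening: 0.006
```

Request:
drive_tool([
  {"dx":-0.08,"dy":0.13,"dz":0.07,"wx":0,"wy":0,"wz":0,"grip":0},
  {"dx":0,"dy":0.13,"dz":0,"wx":0,"wy":0,"wz":0,"grip":0},
  {"dx":0,"dy":0.155,"dz":0.135,"wx":0,"wy":0,"wz":0,"grip":0},
  {"dx":0,"dy":0.155,"dz":0.135,"wx":0,"wy":0,"wz":0,"grip":0},
  {"dx":0,"dy":0.16,"dz":0.12,"wx":0,"wy":0,"wz":0,"grip":0},
  {"dx":0,"dy":0,"dz":0,"wx":0,"wy":0,"wz":0,"grip":0},
])

```text
time_s: 8.25
position: [0.5723, 0.1349, 0.198]
tcp_rot: [[0.99, -0.001, -0.142], [0.142, 0.0, 0.99], [-0.001, -1.0, 0.0]]
force: [-0.1, -1.2, 0.5]
opening: 0.009
```

Request:
drive_tool([
  {"dx":0,"dy":0.165,"dz":0.12,"wx":0,"wy":0,"wz":0,"grip":0},
  {"dx":0,"dy":0.17,"dz":0.105,"wx":0,"wy":0,"wz":0,"grip":0},
])

```text
time_s: 8.5
position: [0.5713, 0.1432, 0.1852]
tcp_rot: [[0.99, 0.0, -0.142], [0.142, -0.001, 0.99], [-0.0, -1.0, -0.001]]
force: [-1.2, -3.6, 2.9]
opening: 0.004
```

Run:
```python
from rig import bot, imaging
import cv2, numpy as np
p,d=imaging.capture("scene")
cv2.imwrite("pics/scene4.png",cv2.resize(p[100:280,220:440,::-1],None,fx=3.3,fy=3.3,interpolation=cv2.INTER_CUBIC))
s=bot.read_state();print(s["time_s"],s["position"],s["force"])
```

```text
8.55 [0.57115811 0.14370994 0.18429507] [ 0.38362971 -3.32461377  1.4288254 ]
```

View pics/scene4.png

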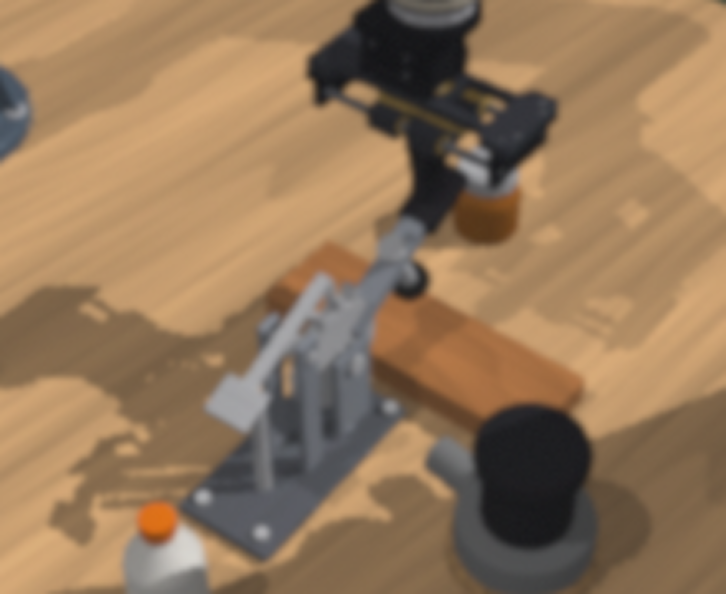

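The arm is lowering under the fingertips, with contact at (430,185), and the pawl is still down. I'll carry on along the arc.

Request:
drive_tool([
  {"dx":0,"dy":0.15,"dz":0.1,"wx":0,"wy":0,"wz":0,"grip":0},
  {"dx":0,"dy":0.185,"dz":0.09,"wx":0,"wy":0,"wz":0,"grip":0},
  {"dx":0,"dy":0.185,"dz":0.09,"wx":0,"wy":0,"wz":0,"grip":0},
  {"dx":0,"dy":0.195,"dz":0.07,"wx":0,"wy":0,"wz":0,"grip":0},
  {"dx":0,"dy":0.195,"dz":0.07,"wx":0,"wy":0,"wz":0,"grip":0},
  {"dx":0,"dy":0.18,"dz":0.05,"wx":0,"wy":0,"wz":0,"grip":0},
  {"dx":0,"dy":0.15,"dz":0.04,"wx":0,"wy":0,"wz":0,"grip":0},
])

```text
time_s: 9.43
position: [0.5686, 0.1638, 0.1355]
tcp_rot: [[0.99, 0.0, -0.141], [0.141, 0.0, 0.99], [0.0, -1.0, 0.0]]
force: [1.3, -2.0, 3.7]
opening: 0.002
```

Request:
drive_tool([
  {"dx":0,"dy":0.08,"dz":0.015,"wx":0,"wy":0,"wz":0,"grip":0},
  {"dx":0,"dy":0.08,"dz":0.015,"wx":0,"wy":0,"wz":0,"grip":0},
  {"dx":0,"dy":0.08,"dz":0.015,"wx":0,"wy":0,"wz":0,"grip":0},
  {"dx":0,"dy":0.07,"dz":0.01,"wx":0,"wy":0,"wz":0,"grip":0},
  {"dx":0,"dy":0.05,"dz":0,"wx":0,"wy":0,"wz":0,"grip":0},
  {"dx":0,"dy":0.03,"dz":0,"wx":0,"wy":0,"wz":0,"grip":0},
])

```text
time_s: 10.18
position: [0.5682, 0.166, 0.1203]
tcp_rot: [[0.99, 0.0, -0.141], [0.141, 0.001, 0.99], [0.0, -1.0, 0.001]]
force: [1.1, -1.9, 3.7]
opening: 0.006
```

Request:
drive_tool([
  {"dx":0,"dy":0.03,"dz":0,"wx":0,"wy":0,"wz":0,"grip":0},
  {"dx":0,"dy":0.03,"dz":0,"wx":0,"wy":0,"wz":0,"grip":0},
  {"dx":0,"dy":0.03,"dz":0,"wx":0,"wy":0,"wz":0,"grip":0},
])

```text
time_s: 10.55
position: [0.5682, 0.1661, 0.1174]
tcp_rot: [[0.99, 0.0, -0.141], [0.141, 0.001, 0.99], [0.0, -1.0, 0.001]]
force: [-1.9, 0.4, 14.3]
opening: 0.004
```

Request:
drive_tool([
  {"dx":0,"dy":0.02,"dz":0,"wx":0,"wy":0,"wz":0,"grip":0},
  {"dx":0,"dy":0.01,"dz":0,"wx":0,"wy":0,"wz":0,"grip":0},
  {"dx":0,"dy":0,"dz":0,"wx":0,"wy":0,"wz":0,"grip":0},
])

```text
time_s: 10.92
position: [0.5682, 0.1662, 0.1174]
tcp_rot: [[0.99, 0.001, -0.141], [0.141, 0.001, 0.99], [0.001, -1.0, 0.0]]
force: [-1.9, -0.5, 14.5]
opening: 0.006
```

The force rose to 14 N and the descent stopped, so the foot is bearing on the board. Now I'll retreat and check.

Request:
drive_tool([
  {"dx":0,"dy":-0.3,"dz":0,"wx":0,"wy":0,"wz":0,"grip":0},
  {"dx":0,"dy":-0.8,"dz":0,"wx":0,"wy":0,"wz":0,"grip":0},
  {"dx":0,"dy":-1,"dz":0,"wx":0,"wy":0,"wz":0,"grip":0},
  {"dx":0,"dy":-1,"dz":0,"wx":0,"wy":0,"wz":0,"grip":0},
  {"dx":-1,"dy":-0.5,"dz":0,"wx":0,"wy":0,"wz":0,"grip":0},
  {"dx":-1,"dy":0,"dz":0,"wx":0,"wy":0,"wz":0,"grip":0},
  {"dx":-1,"dy":0,"dz":0.5,"wx":0,"wy":0,"wz":0,"grip":0},
  {"dx":0,"dy":0,"dz":0,"wx":0,"wy":0,"wz":0,"grip":0},
])

```text
time_s: 11.92
position: [0.4415, 0.1692, 0.2588]
tcp_rot: [[0.99, -0.007, -0.143], [0.143, -0.0, 0.99], [-0.006, -1.0, 0.001]]
force: [-0.1, -0.1, 0.2]
opening: 0.005
```

```bash
python3 - <<'E' 2>/dev/null
from rig import bot, imaging
import cv2, numpy as np
from h import *
for n in("scene","top"):
    p,d=imaging.capture(n); c=imaging.get_calibration(n)
    np.savez(n+"5",p=p,d=d,K=c["mtx"],T=c["world_to_cam"])
    if n=="scene": cv2.imwrite(f"pics/{n}5.png",cv2.resize(p[120:300,220:440,::-1],None,fx=3.3,fy=3.3,interpolation=cv2.INTER_CUBIC))
s=bot.read_state();print(s["time_s"],s["position"],s["force"])
d=np.array([-.163,.987]);e=np.array([.987,.163])
def box(w,u0,u1,v0,v1): return w[v0:v1,u0:u1].reshape(-1,3)
for f in("top.npz","top3.npz","top5.npz","scene5.npz"):
    w,p=cloud(0,f); a=w.reshape(-1,3); s=a[:,:2]-[.592,.0134]; L=s@d;E=s@e
    c=p.reshape(-1,3).astype(int).sum(1)
    m=(abs(E)<.02)&(a[:,2]>.1)&(a[:,2]<.17)&(L>-.14)&(L<-.07)
    print(f,"pawl",np.arctan(np.polyfit(L[m],a[m,2],1)[0]).round(3))
    g=(abs(E)<.012)&(L>.07)&(L<.2)&(c<120)&(a[:,2]>.06)&(a[:,2]<.225)
    if g.sum()>5: print(" grip slope",np.arctan(np.polyfit(L[g],a[g,2],1)[0]).round(3),"z med",np.median(a[g,2]).round(4),L[g].min(),L[g].max())
    if f[0]=="t":
        q=box(w,245,308,158,272); b=q[(q[:,2]>.026)&(q[:,2]<.036)]; b=b[(b[:,0]<.53)|(b[:,0]>.64)]; print(" board",b.min(0).round(3),b.max(0).round(3),np.median(b,0).round(4))
        for n,bx in dict(jar=(195,235,225,260),glue=(380,412,178,208),sander=(285,335,115,182)).items():
            q=box(w,*bx); print(" ",n,np.median(q[q[:,2]>.06],0).round(4))
E
```

```text
12.025 [0.44608222 0.16883424 0.25945208] [ 0.95997476 -0.38311632 -0.19479095]
top.npz pawl -0.021
 grip slope 0.644 z med 0.198 0.09578730883526422 0.14389492565566453
 board [0.448 0.045 0.026] [0.749 0.178 0.036] [0.6449 0.1201 0.0307]
  jar [0.5161 0.286  0.0756]
  glue [ 0.6403 -0.1977  0.0874]
  sander [0.7873 0.026  0.1298]
top3.npz pawl 0.363
 grip slope 0.638 z med 0.1978 0.09604177375113765 0.14385225743427485
 board [0.448 0.045 0.026] [0.749 0.177 0.036] [0.6451 0.1182 0.0306]
  jar [0.5161 0.2859 0.0755]
  glue [ 0.6404 -0.1978  0.0878]
  sander [0.7871 0.026  0.1298]
top5.npz pawl 0.357
 grip slope -0.005 z med 0.0958 0.13414995360880305 0.1829975129602528
 board [0.448 0.045 0.026] [0.75  0.177 0.036] [0.6449 0.1183 0.0306]
  jar [0.5184 0.2052 0.3493]
  glue [ 0.6405 -0.1976  0.0882]
  sander [0.7871 0.0259 0.1299]
scene5.npz pawl 0.357
 grip slope -0.001 z med 0.0938 0.13633447377001534 0.17676632240804008
```

View pics/scene5.png

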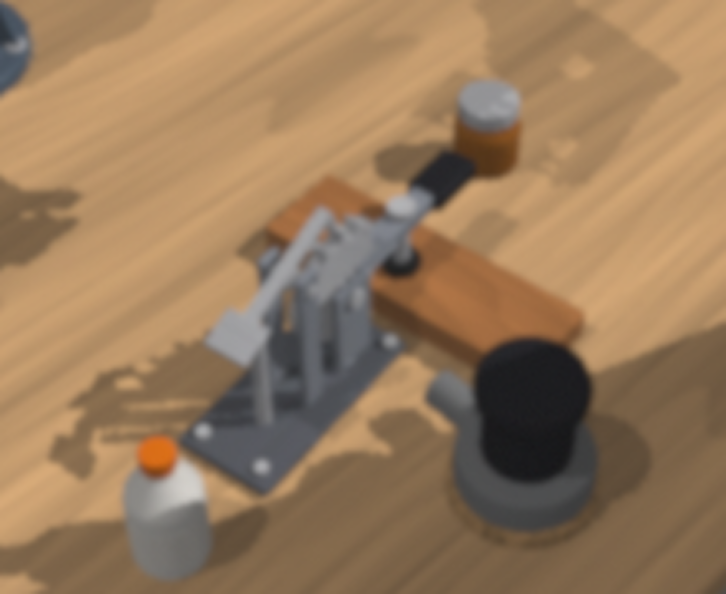

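The arm is level with its foot on the board at (400,262), the pawl tab is still down, and the jar is at the same pixels as before (487,128). In the top view only the jar is hidden, by the gripper. I'm handing in.

```bash
python3 -c "
from rig import workorder; print(workorder.hand_in())"
```

```text
the job is handed in; nothing more can be done
None
```

I pressed the pawl's thumb tab down with closed fingers, then pushed the raised arm down along its arc until the foot rested on the board. I then backed off clear of everything and handed in at about 12 s of the 43 s allowed.

The last checks before hand-in showed:

- **Pawl:** about 0.36 rad in both camera views, so still free of the teeth.
- **Arm:** level to within 0.005 rad, which puts the joint at about 0.77. The push force rose from 4 to 14 N when the foot met the board.
- **Board, glue and sander:** within about 1 mm of where they started.
- **Robot:** the tool is clear of everything and the wrist force reads only about 1 N of noise.

Two things I could not confirm directly:

- **Jar:** the gripper hid it in the last top view, so that reading (z 0.35 m) was of the gripper and not valid. In the scene camera the jar sits at the same pixels as before.
- **Foot on the board after release:** I could not measure the remaining contact force. I inferred it from the 14 N push and the arm staying level.

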